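# Roll the rolling pin to the line on the pastry board

## Robot

A 7-joint arm with a two-finger parallel gripper is mounted at the origin on a cart in front of the work surface, level with it; the furniture and walls round the work are solid. World frame = base frame: x ahead of the robot, y to its left, z up, the work surface at z = 0. Lengths are in m, angles in degrees, forces in N, time in s.
With the tool pointing down it reaches from about 0.4 to 0.875 m from the base axis. Payload 4.4 kg.
Tool frame: the origin (TCP) lies at the very end of the fingers, on their centre line; the grasp point (between the pads) lies 19 mm behind it; z points along the fingers, y is the direction in which the jaws open and shut (so a half turn about z gives the same grasp; the last joint's range is limited). The gripper opens to 85 mm and grips with 20 to 120 N. Pads are 22 mm wide; open, the fingers measure 114 mm over their backs; the gripper's body (76 mm by 85 mm) begins 54 mm behind the grasp point. The pads swing forward as they close: fully open they stand 13 mm farther back than shut.
Start: joints at [62.12, 36.005, 2.206, 86.941, -1.547, 57.084, -1.146], TCP at [0.266, -0.593, 0.231] pointing down, gripper open.
Joint ranges: [-175.42, 175.42], [-21.48, 121.26], [-71.46, 75.88], [10.55, 141.38], [-63.04, 243.04], [13.31, 113.54], [-168.57, 168.57]. Speed limits (degrees/s): [147.25, 147.25, 180, 180, 180, 180, 180].

## Interface

Orientations are given as a 3x3 rotation matrix whose columns are the frame's x, y, z axes.
In Python, from rig import status, optics, order gives the robot as it stands.
- The arm moves only by the tool arm_command, never from a script. Its argument "rows" is a list of rows, each a list of 3 entries, a list of its own where there are three numbers: the shift along the tool's x, y, z in units of 40 mm (1.0 is 40 mm), then the turn, a rotation vector about the tool's x, y, z in units of 10 degrees (1.0 is 10 degrees), then the opening, from -1 (shut) to 1 (fully open). A call has exactly 8 rows; each row is the pose to reach, as a shift and turn from the pose commanded when the call began, along the tool's axes at that moment; what a row does not reach only later rows make up. A row lasts 1/8 s, in which the tool goes at most 62.5 mm and 10.7 degrees, less where a joint would pass 70% of its speed; a pose out of reach is approached as far as the arm can. A call with a gripper value outside its range is refused whole. The fingers move at their own pace and stop on an object; "force" is the grip in N (left out, the last holds). Time passes only in rows, so rows that repeat a pose let the fingers close, or fill a call up. It gives the time, the measured TCP pose, the force and the opening at its end, in the units of the state.
- status.state(): the state, without advancing time (a new reading comes with each control period).
- optics.camera(name): name is "scene" or "side" or "wrist"; returns the picture (400x640x3 uint8, red, green, blue); there is no depth.
- optics.calibration(name): a dict with "fovy" (degrees; the focal length in pixels is half the picture's height over the tangent of half this angle, whatever the lens; pixels are square), "cx", "cy" (the principal point, pixels), "R" (3x3) and "t" (3): a world point X has camera coordinates R X + t; the wrist camera has in their place "tool_from_camera" (4x4, takes a point from camera to tool coordinates, whose origin is the TCP and whose axes are the flange's). Camera axes: x right, y down, z forward; pixel columns grow to the right and rows downward; lengths in m; the calibration is good to about 2 mm. A picture is of the moment at which its call begins: read the wrist's pose just before it. calibration takes no time and is no camera call.
- order.finish_job(): hands the job in, once; it reports no verdict.
The state is a dict: "time_s": time; "q": joint angles; "joint_vel": joint speeds; "effort": joint torques, N m; "tool_pos": TCP position; "tool_rot": TCP orientation; "force": force on the tool from outside, world axes, zero at the start; "torque": the same for the moment, N m; "opening": finger opening in m.
Only numpy, scipy, OpenCV 4.12 (cv2) and the standard library are available. Lean on these libraries where they do the work, as an engineer would, in place of code of your own. Each camera call takes 0.05 s, during which the arm holds its last target. There are 200 camera calls.

## Task

Without grasping it, push on the top of the rolling pin with your fingertips to roll it across the pastry board until it lies still along the dark inlaid line, in several strokes if need be. Push it only from above: do not reach down beside it, pinch it or lift it. Leave the cup, the pepper mill, the salt shaker and the lemon where they stand.

Things in the scene. Friction and masses are not known exactly. Their poses are not given: they have to be found in the camera images.
- pastry_board: Light wooden pastry board, 240 x 340 mm, 16 mm thick, lying flat on the worktop and fixed there. Origin: centre of its underside. Its x axis runs along the inlaid line, its y axis across it (340 mm side).
- line_mid (a point): Middle of the dark inlaid line (4 mm wide, 232 mm long) on the top face of the board, which is smooth and level there; the line runs along the board's x axis through the board's centre, axes as the board's.
- rolling_pin: Wooden rolling pin on the board, roughly parallel to the line, 80 to 105 mm to either side of it. Barrel 44 mm thick, 140 mm long; slim handles, 220 mm over all; 0.3 kg. Origin: on its axis at mid length, 22 mm above the board's top. x: its axis; y, z turn as it rolls. Under a pressing fingertip it moves half as far as the fingertip; its rolling resistance stops it within some mm when let go.
- white_cup: White china cup, 62 mm across, 90 mm with its handle, 55 mm high, standing on the board on the other side of the line from the pin. Origin: centre of its underside.
- pepper_mill: Dark wooden pepper mill, 58 mm wide and 170 mm high, standing on the worktop behind the board. Origin: centre of its underside.
- salt_shaker: Glass salt shaker with a grey cap, 44 mm wide and 90 mm high, standing on the worktop behind the board. Origin: centre of its underside.
- lemon: Lemon, 78 x 55 x 56 mm, lying on the worktop to the left of the board, between it and the tall fridge (side wall at y about 0.6). Origin: centre of its underside.
Mind the look-alikes: they are no part of the job. Leave any green or red look-alike of the white_cup alone.

How it is judged:
By the outcome, as a careful person would: the job done as asked, in the order asked, and still so for the second after the job is handed in, with the robot touching nothing.
It also fails if it takes over 61 s, if anything falls off the work surface, if the arm or the gripper's body presses on something with over 40 N, if the wrist force passes 120 N, or if a joint passes its speed limit or range.

## Working session

There is one attempt and no reset: what is moved stays moved. The work goes in short steps, Python scripts to look and compute and a tool call to move; the robot and the scene stay as the last step left them, time stands still between calls to the robot, and variables do not carry over. Pictures are saved under pics/ and viewed, about 8 in all and at most 12, crops included, and the job is handed in when it is done.

Besides the shell and the picture viewer there is one more tool, called after "Emit:" as name([rows], argument=value, ...), one row to a line, values as JSON. arm_command: Moves the arm, as the interface text tells. Its arguments: {"type":"object","properties":{"rows":{"type":"array"},"force":{"type":"number"}},"required":["rows"]}

```bash
mkdir -p pics; python3 - <<'E'
from rig import status, optics
import cv2,json
s=status.state(); print({k:s[k] for k in('time_s','tool_pos','tool_rot','opening')})
for n in('scene','side'):
    cv2.imwrite(f'pics/{n}0.png',optics.camera(n)[:,:,::-1])
    print(n,optics.calibration(n))
print(optics.calibration('wrist'))
E
```

```text
{'time_s': 0.0, 'tool_pos': array([ 0.26527503, -0.59272111,  0.2303916 ]), 'tool_rot': array([[ 9.12780967e-01,  4.08448636e-01, -7.86387406e-04],
       [ 4.08449393e-01, -9.12779388e-01,  1.69797520e-03],
       [-2.42625601e-05, -1.87107890e-03, -9.99998249e-01]]), 'opening': 0.08526190140554094}
scene {'fovy': 52.49991071632883, 'cx': 321.161523269665, 'cy': 200.0440115454481, 'R': array([[-0.62491026, -0.78059336, -0.01269547],
       [-0.3199108 ,  0.27087314, -0.90790133],
       [ 0.71214061, -0.56329544, -0.41899165]]), 't': array([0.42958338, 0.22546983, 0.85427349])}
side {'fovy': 44.51693750575166, 'cx': 320.92578319974206, 'cy': 192.02373910535601, 'R': array([[-0.34255738, -0.93947232,  0.00679687],
       [-0.60647837,  0.21560181, -0.76531029],
       [ 0.71752242, -0.26628484, -0.64362564]]), 't': array([0.27387927, 0.39159433, 1.08061415])}
{'fovy': 58.921356511522404, 'cx': 319.25753820045327, 'cy': 202.36755322949296, 'tool_from_camera': array([[-1.41948828e-04, -9.48469808e-01, -3.16867484e-01,
         8.09813810e-02],
       [ 9.99999706e-01,  1.04223115e-04, -7.59943117e-04,
        -1.16799805e-03],
       [ 7.53808018e-04, -3.16867499e-01,  9.48469514e-01,
        -1.43238810e-01],
       [ 0.00000000e+00,  0.00000000e+00,  0.00000000e+00,
         1.00000000e+00]])}
```

View pics/scene0.png

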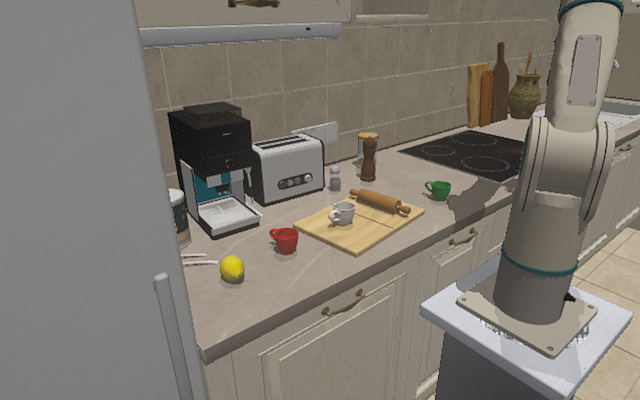

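View pics/side0.png

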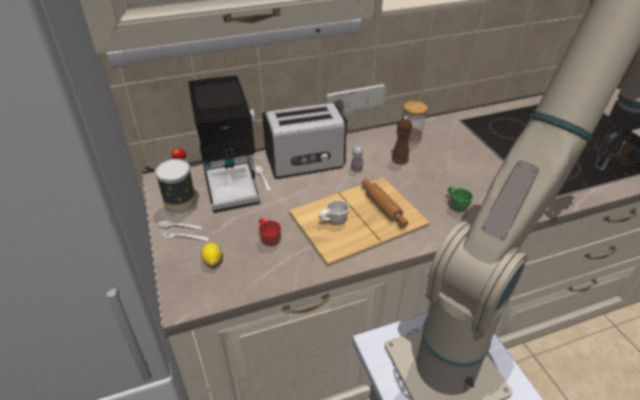

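The scene view shows the board at about (360,215), with the white cup at (343,212) and the pin at (380,202). In the side view the white cup is at (337,212), the pin at (384,202) and the line runs through about (368,220). The red cup (285,240) and green cup (438,190) are look-alikes off the board, so I'll leave them alone. Next is an enlarged crop.

```bash
python3 - <<'E'
import cv2
a=cv2.imread('pics/side0.png')[165:270,280:440]; cv2.imwrite('pics/sc.png',cv2.resize(a,None,fx=5,fy=5,interpolation=cv2.INTER_CUBIC))
E
```

```text
(no output)
```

View pics/sc.png

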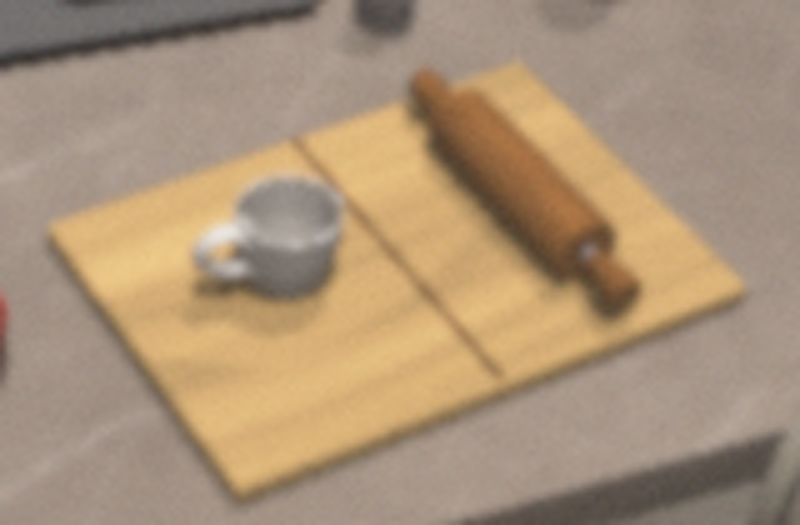

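```bash
cat > h.py <<'E'
import numpy as np
from rig import optics
def ray(n,uv,z,s=None):
    """world point at height z seen at pixel uv; s: state for the wrist camera"""
    c=optics.calibration(n); f=200/np.tan(np.radians(c['fovy']/2))
    d=np.array([(uv[0]-c['cx'])/f,(uv[1]-c['cy'])/f,1])
    if n=='wrist':
        T=c['tool_from_camera']; R=s['tool_rot']
        o=s['tool_pos']+R@T[:3,3]; d=R@T[:3,:3]@d
    else:
        o=-c['R'].T@c['t']; d=c['R'].T@d
    return o+d*(z-o[2])/d[2]
E
python3 - <<'E'
from h import *
for nm,p,z in [('BL',(50,232),.016),('BR',(520,63),.016),('FR',(745,290),.016),('FL',(240,493),.016),('l1',(297,138),.016),('l2',(498,375),.016),('pinfar',(425,82),.038),('pinnear',(618,285),.038),('barrel mid top',(530,172),.06),('cuprim',(290,208),.071),('cupbase',(287,278),.016)]:
    print(nm,ray('side',(280+p[0]/5-.4,165+p[1]/5-.4),z).round(4))
E
```

```text
BL [0.5944 0.1739 0.016 ]
BR [ 0.6476 -0.1598  0.016 ]
FR [ 0.4116 -0.1906  0.016 ]
FL [0.3644 0.14   0.016 ]
l1 [0.6259 0.0036 0.016 ]
l2 [ 0.3974 -0.0262  0.016 ]
pinfar [ 0.6255 -0.0815  0.038 ]
pinnear [ 0.4202 -0.11    0.038 ]
barrel mid top [ 0.5034 -0.0927  0.06  ]
cuprim [0.5097 0.0559 0.071 ]
cupbase [0.5102 0.0558 0.016 ]
```

Emit:
arm_command([
  [[1.0, -0.8, 0.05], [0, 0, -0.7], 0],
  [[2.2, -1.7, 0.1], [0, 0, -1.5], 0],
  [[3.4, -2.7, 0.2], [0, 0, -2.3], 0],
  [[4.6, -3.7, 0.3], [0, 0, -3.1], 0],
  [[5.8, -4.7, 0.4], [0, 0, -3.9], 0],
  [[7.0, -5.7, 0.5], [0, 0, -4.7], 0],
  [[8.2, -6.7, 0.5], [0, 0, -5.5], 0],
  [[9.2, -7.5, 0.5], [0, 0, -6.3], 0],
])

```text
time_s: 1.1
tool_pos: [0.4796, -0.1666, 0.2112]
tool_rot: [[0.044, 0.999, -0.0], [0.999, -0.044, 0.0], [0.0, -0.0, -1.0]]
force: [0.7, -0.2, 0.6]
opening: 0.0426
```

```bash
cat >> h.py <<'E'
def goto(pos,yaw):
    """move in command units to world pos with tool down, tool x at yaw deg"""
    from rig import status
    from scipy.spatial.transform import Rotation as Ro
    s=status.state(); R=s['tool_rot']; c,q=np.cos(np.radians(yaw)),np.sin(np.radians(yaw))
    D=np.array([[c,q,0],[q,-c,0],[0,0,-1.]])
    print(s['time_s'],s['tool_pos'].round(4),s['opening'].__round__(4),'F',s['force'].round(2),'shift',(R.T@(np.array(pos)-s['tool_pos'])/.04).round(3),'turn',(Ro.from_matrix(R.T@D).as_rotvec(degrees=True)/10).round(3))
E
python3 -c "
from h import *
goto((.515,-.08,.2),97.4)"
```

```text
1.1 [ 0.4796 -0.1666  0.2112] 0.0426 F [ 0.69 -0.2   0.57] shift [2.201 0.789 0.282] turn [-0.    -0.003 -0.994]
```

Emit:
arm_command([
  [[0.5, 0.2, 0.05], [0, 0, -0.3], 0],
  [[1.2, 0.4, 0.15], [0, 0, -0.6], 0],
  [[1.8, 0.6, 0.25], [0, 0, -0.9], 0],
  [[2.2, 0.79, 0.28], [0, 0, -0.99], 0],
  [[2.2, 0.79, 0.28], [0, 0, -0.99], 0],
  [[2.2, 0.79, 0.28], [0, 0, -0.99], 0],
  [[2.2, 0.79, 0.28], [0, 0, -0.99], 0],
  [[2.2, 0.79, 0.28], [0, 0, -0.99], 0],
])

```text
time_s: 2.1
tool_pos: [0.5147, -0.0837, 0.2002]
tool_rot: [[-0.121, 0.993, 0.0], [0.993, 0.121, -0.0], [-0.0, -0.0, -1.0]]
force: [-0.1, -0.2, -0.1]
opening: 0.0429
```

```bash
python3 - <<'E'
from h import *
from rig import status
import cv2,pickle
s=status.state(); cv2.imwrite('pics/w1.png',optics.camera('wrist')[:,:,::-1]); pickle.dump(s,open('w1.p','wb'))
goto((.515,-.08,.2),97.4)
E
```

```text
2.15 [ 0.5147 -0.0835  0.2002] 0.0426 F [0.16 0.28 0.42] shift [0.085 0.017 0.005] turn [ 0.     0.001 -0.045]
```

View pics/w1.png

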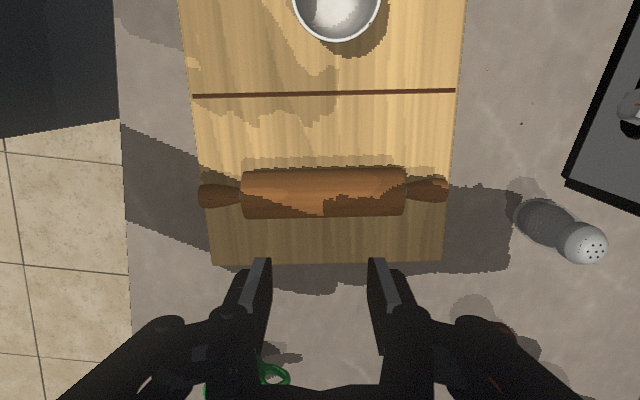

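The wrist view shows the line from (193,96) to (455,90). The pin's handle ends are at (199,196) and (447,190), its barrel runs from x=242 to 405, and the cup's near edge is at about (335,42).

```bash
python3 - <<'E'
from h import *
import pickle
s=pickle.load(open('w1.p','rb'))
r=lambda p,z:ray('wrist',p,z,s)
a,b=r((193,96),.016),r((455,90),.016); c,d=r((199,196),.038),r((447,190),.038)
u=(b-a)/np.linalg.norm(b-a); n=np.array([-u[1],u[0],0])
ang=lambda v:np.degrees(np.arctan2(v[1],v[0]))
print('line',a.round(4),b.round(4),(a+b)/2,ang(u),np.linalg.norm(b-a))
print('pin',c.round(4),d.round(4),(c+d)/2,ang(d-c),np.linalg.norm(d-c)); 
m=(a+b)/2
print('dist',(c-m)@n,(d-m)@n, 'mid along',((c+d)/2-m)@u)
e=r((335,42),.071);print('cup near edge',e,(e-m)@n)
E
```

```text
line [ 0.394  -0.0252  0.016 ] [0.6232 0.0077 0.016 ] [ 0.50861334 -0.00878227  0.016     ] 8.167777719676145 0.2315928046774087
pin [ 0.4075 -0.1102  0.038 ] [ 0.6287 -0.0777  0.038 ] [ 0.51810052 -0.09391724  0.038     ] 8.365597350638769 0.22361523815648204
dist -0.08600527586645283 -0.0852332225602397 mid along -0.0027043777271860575
cup near edge [0.51149479 0.02741805 0.071     ] 0.03542373643293116
```

```bash
python3 -c "
from h import *
goto((.519,-.102,.064),98.2)"
```

```text
2.15 [ 0.5147 -0.0835  0.2002] 0.0426 F [0.16 0.28 0.42] shift [-0.472  0.05   3.405] turn [ 0.     0.001 -0.125]
```

Emit:
arm_command([
  [[-0.2, 0.02, 0.8], [0, 0, -0.06], 0],
  [[-0.4, 0.04, 1.8], [0, 0, -0.12], 0],
  [[-0.47, 0.05, 2.7], [0, 0, -0.12], 0],
  [[-0.47, 0.05, 3.2], [0, 0, -0.12], 0],
  [[-0.47, 0.05, 3.4], [0, 0, -0.12], 0],
  [[-0.47, 0.05, 3.4], [0, 0, -0.12], 0],
  [[-0.47, 0.05, 3.4], [0, 0, -0.12], 0],
  [[-0.47, 0.05, 3.4], [0, 0, -0.12], 0],
])

```text
time_s: 3.15
tool_pos: [0.5198, -0.1014, 0.065]
tool_rot: [[-0.143, 0.99, 0.002], [0.99, 0.143, -0.0], [-0.001, 0.002, -1.0]]
force: [0.5, 1.1, 1.0]
opening: 0.0424
```

```bash
python3 -c "
from h import *
goto((.519,-.102,.060),98.2)"
```

```text
3.15 [ 0.5198 -0.1014  0.065 ] 0.0424 F [0.52 1.14 1.  ] shift [-0.013 -0.023  0.125] turn [0.009 0.003 0.   ]
```

Now I'll ease down in small steps to find contact.

Emit:
arm_command([
  [[0, 0, 0.03], [0, 0, 0], 0],
  [[0, 0, 0.06], [0, 0, 0], 0],
  [[0, 0, 0.09], [0, 0, 0], 0],
  [[0, 0, 0.12], [0, 0, 0], 0],
  [[0, 0, 0.15], [0, 0, 0], 0],
  [[0, 0, 0.18], [0, 0, 0], 0],
  [[0, 0, 0.18], [0, 0, 0], 0],
  [[0, 0, 0.18], [0, 0, 0], 0],
])

```text
time_s: 4.15
tool_pos: [0.5193, -0.1016, 0.058]
tool_rot: [[-0.143, 0.99, 0.0], [0.99, 0.143, -0.001], [-0.001, 0.0, -1.0]]
force: [-1.8, -1.1, 11.3]
opening: 0.0425
```

Emit:
arm_command([
  [[0.08, 0, 0], [0, 0, 0], 0],
  [[0.22, 0, 0], [0, 0, 0], 0],
  [[0.38, 0, 0], [0, 0, 0], 0],
  [[0.54, 0, 0], [0, 0, 0], 0],
  [[0.7, 0, 0], [0, 0, 0], 0],
  [[0.82, 0, 0], [0, 0, 0], 0],
  [[0.9, 0, 0], [0, 0, 0], 0],
  [[0.9, 0, 0], [0, 0, 0], 0],
])

```text
time_s: 5.15
tool_pos: [0.5139, -0.0652, 0.0575]
tool_rot: [[-0.143, 0.99, -0.0], [0.99, 0.143, -0.0], [-0.0, -0.0, -1.0]]
force: [-2.0, 0.6, 7.5]
opening: 0.0428
```

```bash
cat > look.py <<'E'
import sys,cv2,numpy as np
from h import *
goto((0,0,0),98.2)
a=optics.camera('side')[:,:,::-1][165:270,280:440]
cv2.imwrite(f'pics/{sys.argv[1]}.png',cv2.resize(a,None,fx=5,fy=5,interpolation=cv2.INTER_CUBIC))
E
python3 look.py s1
```

```text
5.15 [ 0.5139 -0.0652  0.0575] 0.0428 F [-2.01  0.58  7.49] shift [  3.455 -12.481   1.439] turn [-0.     0.     0.004]
```

View pics/s1.png

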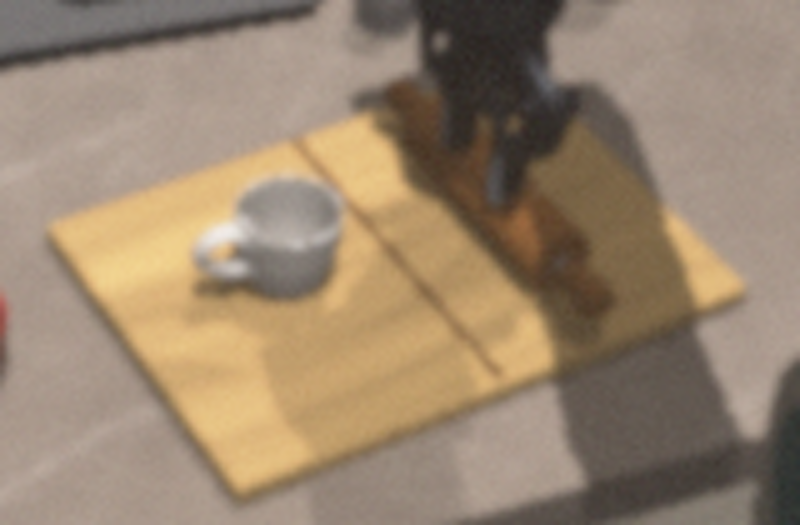

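The pin rolled as expected: its near handle moved from (618,285) to (593,297), about 18 mm, and stayed parallel. Now I'll lift, go back and repeat.

Emit:
arm_command([
  [[0, 0, -0.2], [0, 0, 0], 0],
  [[0, 0, -0.4], [0, 0, 0], 0],
  [[-0.25, 0, -0.4], [0, 0, 0], 0],
  [[-0.5, 0, -0.4], [0, 0, 0], 0],
  [[-0.5, 0, -0.25], [0, 0, 0], 0],
  [[-0.5, 0, -0.12], [0, 0, 0], 0],
  [[-0.5, 0, -0.05], [0, 0, 0], 0],
  [[-0.5, 0, 0.01], [0, 0, 0], 0],
])

```text
time_s: 6.2
tool_pos: [0.5167, -0.0856, 0.0575]
tool_rot: [[-0.143, 0.99, -0.001], [0.99, 0.143, -0.001], [-0.001, -0.001, -1.0]]
force: [-4.8, -2.3, 29.3]
opening: 0.0427
```

Emit:
arm_command([
  [[0, 0, 0], [0, 0, 0], 0],
  [[0.16, 0, 0], [0, 0, 0], 0],
  [[0.34, 0, 0], [0, 0, 0], 0],
  [[0.52, 0, 0], [0, 0, 0], 0],
  [[0.7, 0, 0], [0, 0, 0], 0],
  [[0.84, 0, 0], [0, 0, 0], 0],
  [[0.92, 0, 0], [0, 0, 0], 0],
  [[0.92, 0, 0], [0, 0, 0], 0],
])

```text
time_s: 7.2
tool_pos: [0.5112, -0.0482, 0.0576]
tool_rot: [[-0.144, 0.99, -0.0], [0.99, 0.144, -0.0], [-0.0, -0.0, -1.0]]
force: [-3.9, 0.2, 14.6]
opening: 0.0428
```

Emit:
arm_command([
  [[0, 0, -0.2], [0, 0, 0], 0],
  [[0, 0, -0.4], [0, 0, 0], 0],
  [[-0.25, 0, -0.4], [0, 0, 0], 0],
  [[-0.5, 0, -0.4], [0, 0, 0], 0],
  [[-0.5, 0, -0.4], [0, 0, 0], 0],
  [[-0.5, 0, -0.4], [0, 0, 0], 0],
  [[-0.5, 0, -0.4], [0, 0, 0], 0],
  [[-0.5, 0, -0.4], [0, 0, 0], 0],
])

```text
time_s: 8.2
tool_pos: [0.5145, -0.0685, 0.0725]
tool_rot: [[-0.143, 0.99, -0.0], [0.99, 0.143, 0.0], [0.0, -0.0, -1.0]]
force: [-1.1, -0.1, -1.3]
opening: 0.0424
```

```bash
python3 look.py s2; python3 -c "
import cv2
from rig import optics
cv2.imwrite('pics/w2.png',optics.camera('wrist')[:,:,::-1])"
```

```text
8.2 [ 0.5145 -0.0685  0.0725] 0.0424 F [-1.1  -0.1  -1.31] shift [  3.537 -12.484   1.813] turn [-0.    -0.001  0.004]
```

View pics/w2.png

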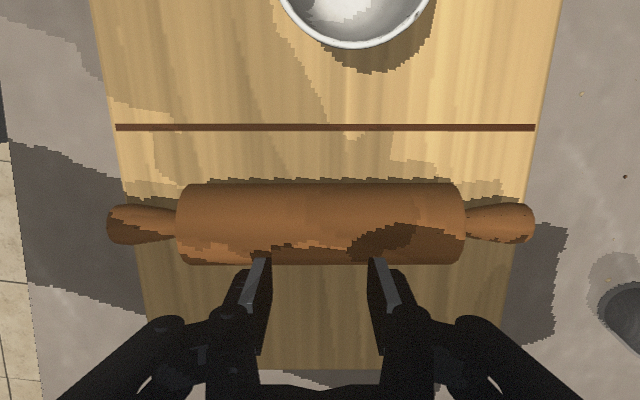

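The wrist view shows the line at row 127, from (116,127) to (535,127). The pin's handle ends are at (107,224) and (535,222), and the cup hasn't moved.

```bash
cat > meas.py <<'E'
import sys
from h import *
from rig import status
s=status.state(); v=list(map(float,sys.argv[1:9]))
r=lambda i,z:ray('wrist',v[2*i:2*i+2],z,s)
a,b,c,d=r(0,.016),r(1,.016),r(2,.038),r(3,.038); u=(b-a)/np.linalg.norm(b-a); n=np.array([-u[1],u[0],0]); m=(a+b)/2
print('line mid',m.round(4),np.degrees(np.arctan2(u[1],u[0])),'pin offs',((c-m)@n).round(4),((d-m)@n).round(4),'tcp offs',((s['tool_pos']-m)@n).round(4),'along',((c+d)/2-m)@u, np.linalg.norm(d-c),np.linalg.norm(b-a))
E
python3 meas.py 116 127 535 127 107 224 535 222
```

```text
line mid [ 0.5085 -0.0088  0.016 ] 8.226155275022688 pin offs -0.0491 -0.0479 tcp offs -0.06 along -0.0026351986820364374 0.23097758029626275 0.23266750845352752
```

Emit:
arm_command([
  [[0.05, 0, 0.15], [0, 0, 0], 0],
  [[0.05, 0, 0.27], [0, 0, 0], 0],
  [[0.05, 0, 0.33], [0, 0, 0], 0],
  [[0.05, 0, 0.37], [0, 0, 0], 0],
  [[0.05, 0, 0.385], [0, 0, 0], 0],
  [[0.05, 0, 0.395], [0, 0, 0], 0],
  [[0.05, 0, 0.395], [0, 0, 0], 0],
  [[0.13, 0, 0.395], [0, 0, 0], 0],
])

```text
time_s: 9.3
tool_pos: [0.5137, -0.0646, 0.0579]
tool_rot: [[-0.142, 0.99, 0.0], [0.99, 0.142, -0.001], [-0.002, 0.0, -1.0]]
force: [-2.4, -0.8, 13.5]
opening: 0.0427
```

Emit:
arm_command([
  [[0.12, 0, 0], [0, 0, 0], 0],
  [[0.28, 0, 0], [0, 0, 0], 0],
  [[0.46, 0, 0], [0, 0, 0], 0],
  [[0.62, 0, 0], [0, 0, 0], 0],
  [[0.74, 0, 0], [0, 0, 0], 0],
  [[0.82, 0, 0], [0, 0, 0], 0],
  [[0.82, 0, 0], [0, 0, 0], 0],
  [[0.82, 0, 0], [0, 0, 0], 0],
])

```text
time_s: 10.3
tool_pos: [0.5088, -0.0312, 0.0578]
tool_rot: [[-0.143, 0.99, -0.0], [0.99, 0.143, -0.001], [-0.0, -0.0, -1.0]]
force: [-3.1, 0.9, 12.0]
opening: 0.0428
```

Emit:
arm_command([
  [[0, 0, -0.2], [0, 0, 0], 0],
  [[0, 0, -0.4], [0, 0, 0], 0],
  [[-0.25, 0, -0.4], [0, 0, 0], 0],
  [[-0.45, 0, -0.4], [0, 0, 0], 0],
  [[-0.45, 0, -0.25], [0, 0, 0], 0],
  [[-0.45, 0, -0.12], [0, 0, 0], 0],
  [[-0.45, 0, -0.05], [0, 0, 0], 0],
  [[-0.45, 0, 0.0], [0, 0, 0], 0],
])

```text
time_s: 11.3
tool_pos: [0.5114, -0.0491, 0.0575]
tool_rot: [[-0.143, 0.99, -0.001], [0.99, 0.143, -0.001], [-0.001, -0.001, -1.0]]
force: [-5.0, -1.7, 26.6]
opening: 0.0427
```

Emit:
arm_command([
  [[0, 0, 0], [0, 0, 0], 0],
  [[0.12, 0, 0], [0, 0, 0], 0],
  [[0.28, 0, 0], [0, 0, 0], 0],
  [[0.46, 0, 0], [0, 0, 0], 0],
  [[0.62, 0, 0], [0, 0, 0], 0],
  [[0.76, 0, 0], [0, 0, 0], 0],
  [[0.84, 0, 0], [0, 0, 0], 0],
  [[0.84, 0, 0], [0, 0, 0], 0],
])

```text
time_s: 12.3
tool_pos: [0.5063, -0.0151, 0.0578]
tool_rot: [[-0.144, 0.99, -0.0], [0.99, 0.144, -0.0], [-0.0, -0.0, -1.0]]
force: [-4.7, 0.4, 14.8]
opening: 0.0427
```

Emit:
arm_command([
  [[0, 0, -0.2], [0, 0, 0], 0],
  [[0, 0, -0.4], [0, 0, 0], 0],
  [[-0.25, 0, -0.4], [0, 0, 0], 0],
  [[-0.45, 0, -0.4], [0, 0, 0], 0],
  [[-0.45, 0, -0.4], [0, 0, 0], 0],
  [[-0.45, 0, -0.4], [0, 0, 0], 0],
  [[-0.45, 0, -0.4], [0, 0, 0], 0],
  [[-0.45, 0, -0.4], [0, 0, 0], 0],
])

```text
time_s: 13.3
tool_pos: [0.5094, -0.0333, 0.0727]
tool_rot: [[-0.143, 0.99, -0.0], [0.99, 0.143, 0.0], [0.0, -0.0, -1.0]]
force: [-0.3, -0.8, -0.6]
opening: 0.0426
```

```bash
python3 -c "
import cv2
from rig import optics
cv2.imwrite('pics/w3.png',optics.camera('wrist')[:,:,::-1])"
```

```text
(no output)
```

View pics/w3.png

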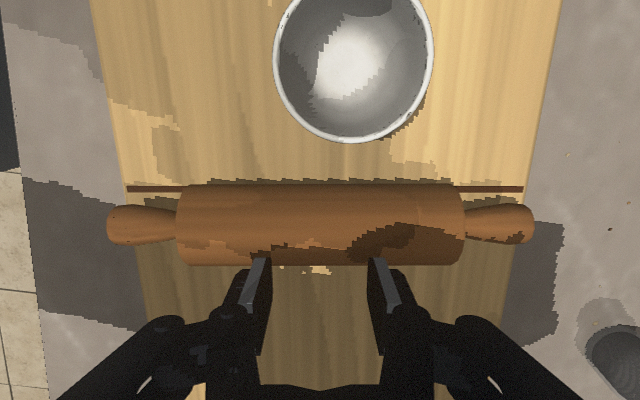

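The line ends are at (127,188) and (523,188), and the pin's handle ends are at (107,224) and (535,223). The cup is clear, with its near rim at row 142.

```bash
python3 meas.py 127 188 523 188 107 224.5 535 223
```

```text
line mid [ 0.5084 -0.0085  0.016 ] 8.229129855230987 pin offs -0.0142 -0.0133 tcp offs -0.0247 along -0.0025120459699699235 0.23138609925377165 0.23256805074178036
```

```bash
cat > bis.py <<'E'
import sys
from h import *
from rig import status
# pin axis offset from tangent rows at column 320: bisector of the tangent rays, met with z=.038
s=status.state(); t,b=map(float,sys.argv[1:3]); c=optics.calibration('wrist'); f=200/np.tan(np.radians(c['fovy']/2))
a=(np.arctan((t-c['cy'])/f)+np.arctan((b-c['cy'])/f))/2
p=ray('wrist',(320,c['cy']+f*np.tan(a)),.038,s); n=np.array([-.143,.99,0])
print('axis offs',(p-[.5085,-.0087,0])@n, 'ang diam',np.degrees(np.arctan((b-c['cy'])/f)-np.arctan((t-c['cy'])/f)))
E
python3 bis.py 184.5 265.5
```

```text
axis offs -0.014069515003437201 ang diam 12.99892299667198
```

Emit:
arm_command([
  [[0.09, 0, 0.1], [0, 0, 0], 0],
  [[0.09, 0, 0.22], [0, 0, 0], 0],
  [[0.09, 0, 0.3], [0, 0, 0], 0],
  [[0.09, 0, 0.35], [0, 0, 0], 0],
  [[0.09, 0, 0.38], [0, 0, 0], 0],
  [[0.09, 0, 0.395], [0, 0, 0], 0],
  [[0.09, 0, 0.395], [0, 0, 0], 0],
  [[0.09, 0, 0.395], [0, 0, 0], 0],
])

```text
time_s: 14.35
tool_pos: [0.5089, -0.0303, 0.0579]
tool_rot: [[-0.143, 0.99, 0.0], [0.99, 0.143, -0.001], [-0.001, 0.0, -1.0]]
force: [-2.6, -0.1, 10.7]
opening: 0.0428
```

Emit:
arm_command([
  [[0.08, 0, 0], [0, 0, 0], 0],
  [[0.2, 0, 0], [0, 0, 0], 0],
  [[0.34, 0, 0], [0, 0, 0], 0],
  [[0.48, 0, 0], [0, 0, 0], 0],
  [[0.6, 0, 0], [0, 0, 0], 0],
  [[0.67, 0, 0], [0, 0, 0], 0],
  [[0.695, 0, 0], [0, 0, 0], 0],
  [[0.695, 0, 0], [0, 0, 0], 0],
])

```text
time_s: 15.35
tool_pos: [0.5048, -0.0026, 0.0579]
tool_rot: [[-0.143, 0.99, 0.0], [0.99, 0.143, -0.001], [-0.001, 0.0, -1.0]]
force: [-2.9, -0.0, 10.4]
opening: 0.0426
```

Emit:
arm_command([
  [[0, 0, -0.03], [0, 0, 0], 0],
  [[0, 0, -0.1], [0, 0, 0], 0],
  [[0, 0, -0.4], [0, 0, 0], 0],
  [[0, 0, -1.0], [0, 0, 0], 0],
  [[-0.5, 0, -1.5], [0, 0, 0], 0],
  [[-1, 0, -1.5], [0, 0, 0], 0],
  [[-1, 0, -1.5], [0, 0, 0], 0],
  [[-1, 0, -1.5], [0, 0, 0], 0],
])

```text
time_s: 16.35
tool_pos: [0.5104, -0.0412, 0.117]
tool_rot: [[-0.143, 0.99, -0.0], [0.99, 0.143, 0.001], [0.001, -0.0, -1.0]]
force: [-0.3, 0.1, 0.1]
opening: 0.043
```

```bash
python3 -c "
import cv2
from rig import optics
cv2.imwrite('pics/w4.png',optics.camera('wrist')[:,:,::-1])"
```

```text
(no output)
```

View pics/w4.png

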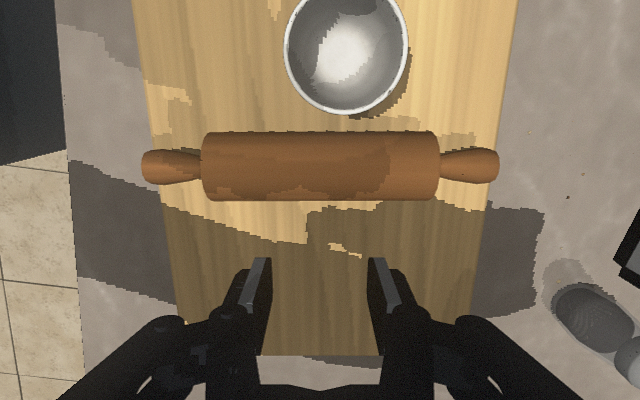

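The pin now covers the line. Its barrel spans rows 131 to 201 and the handle ends are at (142,167) and (499,165). The cup is untouched.

```bash
python3 bis.py 131 201; python3 - <<'E'
from h import *
from rig import status
s=status.state(); n=np.array([-.143,.99,0])
for p in((142,167),(499,165)): print((ray('wrist',p,.038,s)-[.5085,-.0087,0])@n)
E
python3 look.py s3
```

```text
axis offs 0.0006534844415026304 ang diam 11.174877179375645
0.00010795091153589225
0.0016521284291244485
16.4 [ 0.5104 -0.0409  0.1169] 0.0425 F [-0.18 -1.18 -0.51] shift [  2.847 -12.478   2.928] turn [-0.002 -0.005  0.008]
```

View pics/s3.png

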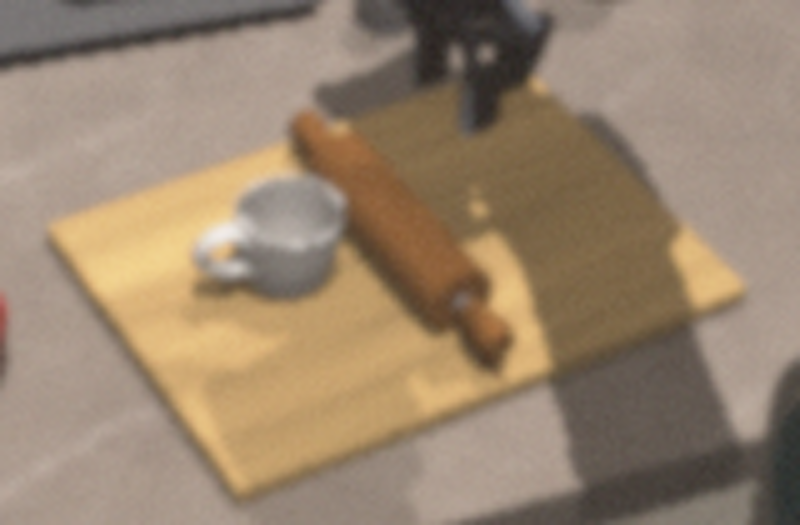

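The side view shows the pin on the line, with the line's end showing at about (497,370) under the near handle at (490,342). The cup is clear and unmoved. I'll confirm the pin is still, then hand in.

```bash
python3 - <<'E'
from h import *
from rig import order
import cv2
for p in((303,122),(489,338)): print('side',(ray('side',(280+p[0]/5-.4,165+p[1]/5-.4),.038)-[.5085,-.0087,0])@np.array([-.143,.99,0]))
a=optics.camera('wrist').astype(int); b=cv2.imread('pics/w4.png')[:,:,::-1].astype(int)
print('diff',abs(a-b)[:230].mean())
print(order.finish_job())
E
```

```text
side -0.0017755327908271599
side 0.0006793878172938674
diff 3.11828125
the job is handed in; nothing more can be done
None
```

The rolling pin now lies along the dark line. I rolled it there in five strokes from above, about 86 mm in all, and handed the job in at about 16.5 s. The gripper was clear of everything by then.

- **Position:** the wrist camera puts the pin's axis 0.7 mm past the line at mid-length, and 0.1 and 1.7 mm past it at the two ends. The blurrier side camera reads −1.8 and +0.7 mm at the ends. The two disagree by about 2 mm, which is within the calibration error.
- **Stillness:** two wrist pictures taken around 0.1 s apart differed by only 3 grey levels on average. I put that down to image noise, but set no noise baseline to compare it with.
- **Forces:** the readings at the end of each move peaked at about 29 N, with the fingertips pressing on the pin; I didn't read forces in between.
- **Other objects:** the cup stood unmoved in the last views. The robot's path stayed clear of the mill, shaker and lemon, but I didn't check them again at the end.

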